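# Close the gas manifold's valves in order

### The arm

A 6-joint arm with a two-finger parallel gripper is mounted at the origin on a cart in front of the work surface, level with it; the furniture and walls round the work are solid. World frame = base frame: x ahead of the robot, y to its left, z up, the work surface at z = 0. Lengths are in mm, angles in rad, forces in N, time in s.
With the tool pointing down it reaches from about 350 to 875 mm from the base axis. Payload 4.2 kg.
Tool frame: the origin (TCP) lies at the very end of the fingers, on their centre line; the grasp point (between the pads) lies 19 mm behind it; z points along the fingers, y is the line along which they close (so a half turn about z gives the same grasp; the last joint's range is limited). The gripper opens to 85 mm and grips with 20 to 120 N. Pads are 22 mm wide; open, the fingers measure 114 mm over their backs; the gripper's body (76 mm by 85 mm) begins 54 mm behind the grasp point. The pads swing forward as they close: fully open they stand 13 mm farther back than shut.
Start: joints at [-0.901, 0.385, 0.008, 0, -1.194, -0.259], TCP at [249.602, -572.973, 231.312] pointing down, gripper open.
Joint ranges: [-3.14, 3.14], [-1.21, 2.06], [-1.07, 1.41], [-3.16, 2.05], [-2.99, -0.16], [-3.1, 3.1]. Speed limits (rad/s): [2.79, 2.79, 3.14, 3.14, 3.14, 3.14].

### API

Orientations are given as a unit quaternion [x, y, z, w].
In Python, from bench import read_state, get_image, camera_model, job_done gives the robot as it stands.
- The arm moves only by the shell command python3 -m handwheel 'ROWS'. ROWS is JSON, a list of rows, each a list of 7 numbers: the shift along the tool's x, y, z in m, then the turn, a rotation vector about the tool's x, y, z in rad, then the gripper's target within -1 to 1 (fully open at 1, half-way at 0, shut at -1). In form: [[dx, dy, dz, wx, wy, wz, jaw], ...]. A call has 1 to 10 rows; each row is the pose to reach, as a shift and turn from the pose commanded when the call began, along the tool's axes at that moment; what a row does not reach only later rows make up. A row lasts 1/8 s, in which the tool goes at most 62.5 mm and 10.7 degrees, less where a joint would pass 70% of its speed; a pose out of reach is approached as far as the arm can. A call with a gripper value outside its range is refused whole. The fingers move at their own pace and stop on an object; the grip force is fixed at half the most. Time passes only in rows, so rows that repeat a pose let the fingers close. It gives the time, the measured TCP pose, the force, the opening and the grip force at its end, in the units of the state.
- read_state(): the state, without advancing time (a new reading comes with each control period).
- get_image(name): name is "scene" or "top" or "wrist"; returns (picture, depth): 420x560x3 uint8, blue, green, red; 420x560 float32, mm along the optical axis (not along the pixel's ray), 0 where there is no reading.
- camera_model(name): a dict with "K" (3x3 intrinsics, pixels), "dist" ([k1, k2, p1, p2, k3] as OpenCV has them; the pictures are not rectified), "rvec" (rotation vector, rad) and "tvec" (3), from world to camera coordinates, as OpenCV has them; the wrist camera has in their place "hand_eye" (4x4, takes a point from camera to tool coordinates, whose origin is the TCP and whose axes are the flange's). Camera axes: x right, y down, z forward; pixel columns grow to the right and rows downward; lengths in mm; the calibration is good to about 2 mm. A picture is of the moment at which its call begins: read the wrist's pose just before it. camera_model takes no time and is no camera call.
- job_done(): hands the job in; it is judged then, once.
The state is a dict: "clock": time; "joints": joint angles; "joint_vel": joint speeds; "joint_efforts": joint torques, N m; "position": TCP position; "ee_rot": TCP orientation; "contact_force": force on the tool from outside, world axes, zero at the start; "wrist_torque": the same for the moment, N m; "gripper_width": finger opening in mm; "grasp_force": force on a finger pad.
Only numpy, scipy, OpenCV 4.12 (cv2) and the standard library are available. Lean on these libraries where they do the work, as an engineer would, in place of code of your own. Each camera call takes 0.05 s, during which the arm holds its last target. There are 200 camera calls.

### The job

Shut down the gas manifold: with a fingertip, lightly tap its push-to-close valves fully down, first the wide round knob, then the square knob, and last the narrow bar knob. Leave the slim pin knob (the relief valve) up, and do not lift or shift anything else on the bench.

Things in the scene. Friction and masses are not known exactly. Their poses are not given: they have to be found in the camera images.
- manifold: gas manifold fixed to the worktop: aluminium bar 56 x 300 x 30 mm on two feet 88 mm long in x, with a brass hose nipple at its +y end and four short nipples on its +x side. Origin at the centre of its underside, y along the bar, z up. Four push-to-close valves stand in a row on its top, 70 mm apart (at -105, -35, 35 and 105 mm along y); which valve stands in which place varies
- round_valve: steel base of the valve with the round knob, 36 mm in diameter, 26 mm tall to the top of its collar; origin at the centre of its underside, on top of the manifold (30 mm above the worktop); axes as the manifold's
- round_top (a point): centre of the top face of the black wide round knob, 38 mm across, 12 mm thick, flat top 32 mm across. It is 60 mm above the valve's origin when the knob is fully up and goes down with the knob. The cap sits on the stem on a spring (1.8 N per mm, up to 10 mm of give): under a push the top lies about 1 mm nearer the stem while the stem slides, and keeps giving once the stem is fully down; let go, it springs back up by that much
- round_knob (a joint): how far the round knob's stem is pushed straight down, m: 0 fully up (open), 0.010 fully down on its collar (closed); starts up, within 0 to 0.0015. It slides with about 2 N of friction, has no spring, and stays where it is left
- square_valve: steel base of the valve with the square knob, 36 mm in diameter, 26 mm tall to the top of its collar; origin at the centre of its underside, on top of the manifold (30 mm above the worktop); axes as the manifold's
- square_top (a point): centre of the top face of the black square knob, 32 x 32 mm, 12 mm thick. It is 60 mm above the valve's origin when the knob is fully up and goes down with the knob. The cap sits on the stem on a spring (1.8 N per mm, up to 10 mm of give): under a push the top lies about 1 mm nearer the stem while the stem slides, and keeps giving once the stem is fully down; let go, it springs back up by that much
- square_knob (a joint): how far the square knob's stem is pushed straight down, m: 0 fully up (open), 0.010 fully down on its collar (closed); starts up, within 0 to 0.0015. It slides with about 2 N of friction, has no spring, and stays where it is left
- bar_valve: steel base of the valve with the bar knob, 36 mm in diameter, 26 mm tall to the top of its collar; origin at the centre of its underside, on top of the manifold (30 mm above the worktop); axes as the manifold's
- bar_top (a point): centre of the top face of the black narrow bar knob, 46 mm long across the manifold (along the valve's x) and 14 mm wide, 12 mm thick. It is 60 mm above the valve's origin when the knob is fully up and goes down with the knob. The cap sits on the stem on a spring (1.8 N per mm, up to 10 mm of give): under a push the top lies about 1 mm nearer the stem while the stem slides, and keeps giving once the stem is fully down; let go, it springs back up by that much
- bar_knob (a joint): how far the bar knob's stem is pushed straight down, m: 0 fully up (open), 0.010 fully down on its collar (closed); starts up, within 0 to 0.0015. It slides with about 2 N of friction, has no spring, and stays where it is left
- pin_valve: steel base of the valve with the pin knob, 36 mm in diameter, 26 mm tall to the top of its collar; origin at the centre of its underside, on top of the manifold (30 mm above the worktop); axes as the manifold's
- pin_top (a point): centre of the top face of the black slim round pin knob, 14 mm across, 20 mm long, the slimmest and tallest: the relief valve, to be left up. It is 68 mm above the valve's origin when the knob is fully up and goes down with the knob. The cap sits on the stem on a spring (1.8 N per mm, up to 10 mm of give): under a push the top lies about 1 mm nearer the stem while the stem slides, and keeps giving once the stem is fully down; let go, it springs back up by that much
- pin_knob (a joint): how far the pin knob's stem is pushed straight down, m: 0 fully up (open), 0.010 fully down on its collar (closed); starts up, within 0 to 0.0015. It slides with about 2 N of friction, has no spring, and stays where it is left
- foil_pot: bystander: small loose pot lined with foil, 42 mm across, 42 mm tall, origin at the centre of its underside
- vial: bystander: loose glass vial with screw cap, 23 mm across, 62 mm tall, standing; origin at the centre of its underside
- petri_dish: bystander: loose glass dish, 91 mm across, 16 mm tall; origin at the centre of its underside
- tape_roll: bystander: loose roll of tape lying flat, 98 mm across, 22 mm tall; origin at the centre of its underside

How it is judged:
By the outcome, as a careful person would: the job done as asked, in the order asked, and still so for the second after the job is handed in, with the robot touching nothing.
It also fails if it takes over 38 s, if anything falls off the work surface, if the arm or the gripper's body presses on something with over 40 N, if the wrist force passes 120 N, or if a joint passes its speed limit or range.

## Working session

There is one attempt and no reset: what is moved stays moved. The work goes in short steps, Python scripts to look and compute and a shell command to move; the robot and the scene stay as the last step left them, time stands still between calls to the robot, and variables do not carry over. Pictures are saved under pics/ and viewed, at most 10 in all, crops included, and the job is handed in when it is done.

```bash
mkdir -p pics
python3 - <<'E'
from bench import *
import cv2,numpy as np
for n in("top","scene"):
    im,d=get_image(n); cv2.imwrite(f"pics/{n}0.png",im); np.save(f"{n}0.npy",d)
    m=camera_model(n); R=cv2.Rodrigues(np.array(m["rvec"],float))[0]; print(n,np.round(-R.T@np.array(m["tvec"]).ravel()),np.round(R,2).tolist(),m["K"],m["dist"])
s=read_state();print(s)
E
```

```text
top [ 363.   23. 1330.] [[-0.03, -1.0, -0.01], [-0.99, 0.03, -0.12], [0.12, 0.0, -0.99]] [[390.60336604   0.         279.70658957]
 [  0.         390.60336604 198.89976255]
 [  0.           0.           1.        ]] [-0.08233945  0.          0.          0.          0.        ]
scene [-394. -523.  745.] [[0.5, -0.87, -0.01], [-0.47, -0.26, -0.84], [0.73, 0.43, -0.54]] [[494.371868     0.         273.03743732]
 [  0.         494.371868   218.29833786]
 [  0.           0.           1.        ]] [-0.00264231  0.          0.          0.          0.        ]
{'clock': 0.1, 'joints': array([-9.01416525e-01,  3.85474688e-01,  6.78067104e-03, -4.07456425e-04,
       -1.19401217e+00, -2.58602705e-01]), 'joint_vel': array([-9.43110241e-04, -1.27739052e-03,  2.16622167e-03,  2.08213121e-03,
       -1.39572026e-04, -7.09789018e-05]), 'joint_efforts': array([-6.39745540e-04, -3.93321061e+01,  1.88928741e+01,  4.19791907e+00,
       -2.59712069e-03,  2.00192579e-05]), 'position': array([ 249.38280151, -572.53020794,  230.34518202]), 'ee_rot': array([-2.03873900e-01,  9.78996673e-01,  9.38715469e-04, -2.58007515e-04]), 'contact_force': array([ 0.87418196,  0.26540969, -0.72340741]), 'wrist_torque': array([-0.00456965,  0.0396728 ,  0.05313552]), 'grasp_force': 0.0, 'gripper_width': 85.53475293632029}
```

View pics/top0.png

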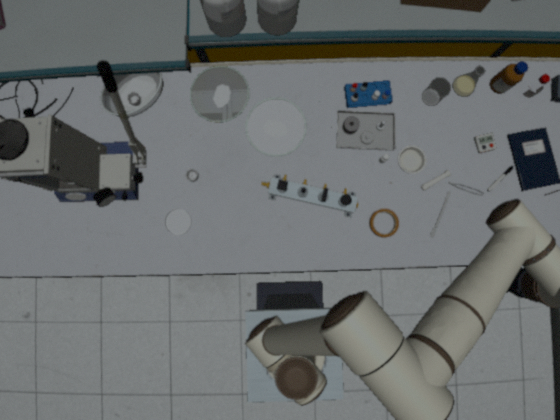

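View pics/scene0.png

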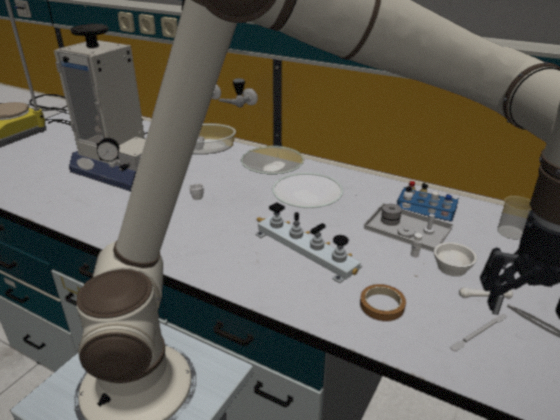

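The manifold runs from about (265,183) to (357,208) in the top view, with four dark knobs near (282,185), (303,190), (323,195) and (346,200). Next I'll zoom in and measure.

```bash
cat > h.py <<'E'
from bench import *
import cv2,numpy as np
from scipy.spatial.transform import Rotation as Ro
def cam(n,s=None):
    m=camera_model(n); K=np.array(m["K"]);D=np.array(m["dist"],float)
    if "hand_eye" in m:
        H=np.array(m["hand_eye"]);T=np.eye(4);T[:3,:3]=Ro.from_quat(s["ee_rot"]).as_matrix();T[:3,3]=s["position"];T=T@H
        return K,D,T[:3,:3],T[:3,3]
    R=cv2.Rodrigues(np.array(m["rvec"],float))[0]
    return K,D,R.T,-R.T@np.array(m["tvec"],float).ravel()
def ray(c,px,z):
    K,D,R,o=c
    u=cv2.undistortPoints(np.array(px,float).reshape(-1,1,2),K,D).reshape(-1,2)
    d=np.c_[u,np.ones(len(u))]@R.T
    return o+d*((np.asarray(z)-o[2])/d[:,2])[:,None]
E
python3 - <<'E'
from h import *
im=cv2.imread("pics/top0.png");g=im.max(2)
x0,y0,x1,y1=255,170,370,220
m=(g[y0:y1,x0:x1]<60).astype(np.uint8)
n,l,st,ce=cv2.connectedComponentsWithStats(m)
c=cam("top")
for i in range(1,n):
    if st[i,4]>=6:print(st[i],np.round(ce[i]+[x0,y0],1),np.round(ray(c,ce[i]+[x0,y0],[88.])[0],1))
a=cv2.resize(im[y0:y1,x0:x1],None,fx=6,fy=6,interpolation=2)
s=cv2.imread("pics/scene0.png")[195:280,250:365]
b=cv2.resize(s,None,fx=3.4*690/391,fy=3.4,interpolation=2);b=cv2.resize(s,(392,290),interpolation=2)
b=cv2.copyMakeBorder(b,0,0,0,690-392,0)
cv2.imwrite("pics/z.png",np.vstack([a,b]))
E
```

```text
[23 10  9 11 79] [282.1 184.9] [558.1  19.8  88. ]
[46 18  5  5 18] [303.1 189.9] [539.8 -47.1  88. ]
[67 18  5 13 47] [324.1 194.6] [ 522.8 -114.    88. ]
[86 24 10 11 85] [345.5 199.5] [ 504.9 -181.8   88. ]
```

View pics/z.png

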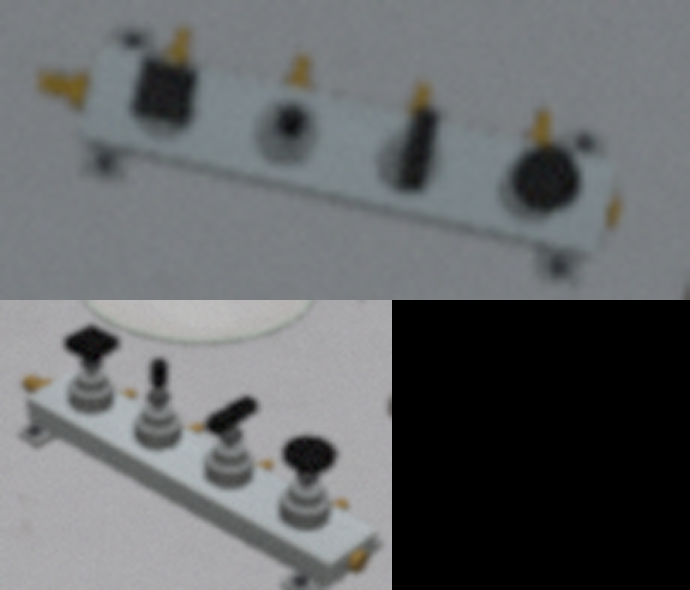

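Along +y to -y the knobs are square, pin, bar, round (manifold yaw about -15°). I'll move above the round knob with the fingers shut, then check with the wrist camera.

```bash
cat >> h.py <<'E'
def delta(t,s):
    return np.round(Ro.from_quat(s["ee_rot"]).as_matrix().T@(np.array(t)-s["position"]),1)
E
python3 -c "
from h import *
print(delta([505,-182,215],read_state()))"
```

```text
[-390.3  256.    15.8]
```

```bash
python3 -m handwheel '[[-0.02,0.013,0,0,0,0,-1],[-0.065,0.043,0,0,0,0,-1],[-0.11,0.072,0.002,0,0,0,-1],[-0.16,0.105,0.005,0,0,0,-1],[-0.21,0.138,0.01,0,0,0,-1],[-0.26,0.17,0.015,0,0,0,-1],[-0.31,0.203,0.015,0,0,0,-1],[-0.355,0.233,0.015,0,0,0,-1],[-0.382,0.25,0.015,0,0,0,-1],[-0.39,0.256,0.015,0,0,0,-1]]'
python3 - <<'E'
from h import *
s=read_state();im,d=get_image("wrist");cv2.imwrite("pics/w0.png",im);np.save("w0.npy",d)
print(s["position"],s["ee_rot"],s["contact_force"],s["gripper_width"])
c=cam("wrist",s);print(np.round(c[3]),np.round(c[2],2).tolist())
E
```

```text
clock: 1.35
position: [505.6, -180.9, 215.8]
ee_rot: [-0.205, 0.979, 0.0, -0.0]
contact_force: [-0.4, -0.8, -0.5]
gripper_width: -0.1
grasp_force: 0.0
[ 505.56838901 -180.8943517   215.83005735] [-2.05142062e-01  9.78732104e-01  2.16424434e-04 -3.95014843e-04] [-0.40223861 -0.80705884 -0.48227416] -0.14525122888378578
[ 428. -215.  358.] [[-0.4, 0.86, 0.3], [0.91, 0.38, 0.13], [0.0, 0.33, -0.94]]
```

View pics/w0.png

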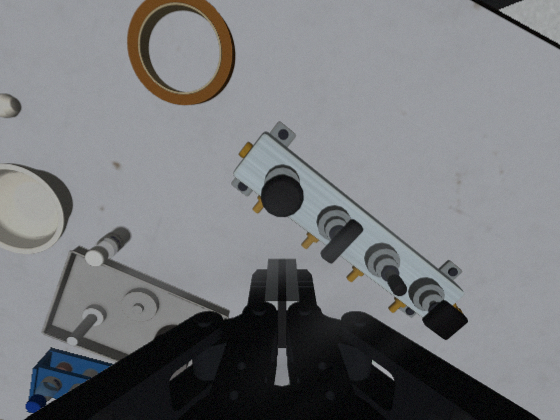

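The wrist view shows the round knob at (282,196), bar (343,241), pin (398,285) and square (446,319), with the fingertips at about (282,265).

Run:
```python
from h import *
s=read_state();im=cv2.imread("pics/w0.png");c=cam("wrist",s)
m=(im.max(2)<50).astype(np.uint8)
n,l,st,ce=cv2.connectedComponentsWithStats(m)
for x,y,z in((282,196,89),(343,241,89),(398,285,97),(446,319,89)):
    i=l[y,x]
    print(st[i],np.round(ce[i],1),np.round(ray(c,ce[i],[z])[0],1), np.load("w0.npy")[y,x])
for t in([505,-182,105],[523,-114,105],[558,20,105]):print(delta(t,s))
K,D,R,o=c
for p in(s["position"],):print(cv2.projectPoints(np.array([p]),cv2.Rodrigues(R.T)[0],-R.T@o,K,D)[0])
```

```text
[ 261  175   42   42 1366] [281.8 195.5] [ 503.3 -181.7   89. ] 281.73993
[     0      0    560    420 191653] [278.1 177.1] [ 489.7 -191.1   89. ] 295.47275
[385 274  22  22 288] [396.4 284.3] [536.7 -51.7  97. ] 300.9242
[ 423  300   45   40 1079] [443.9 318.9] [555.3  16.4  89. ] 324.2061
[  0.9  -0.7 110.8]
[-42.9  54.3 110.9]
[-128.7  163.   110.9]
[[[281.49015053 275.17158237]]]
```

```bash
python3 -m handwheel '[[0.002,0,0.025,0,0,0,-1],[0.002,0,0.06,0,0,0,-1],[0.002,0,0.095,0,0,0,-1],[0.002,0,0.115,0,0,0,-1],[0.002,0,0.12,0,0,0,-1],[0.002,0,0.12,0,0,0,-1]]'; python3 -m handwheel '[[0,0,0.002,0,0,0,-1],[0,0,0.004,0,0,0,-1],[0,0,0.006,0,0,0,-1],[0,0,0.008,0,0,0,-1],[0,0,0.008,0,0,0,-1]]'
```

```text
clock: 2.15
position: [503.0, -184.0, 96.6]
ee_rot: [-0.204, 0.979, -0.0, 0.0]
contact_force: [-0.2, -0.2, -0.1]
gripper_width: -0.1
grasp_force: 0.0
clock: 2.78
position: [503.2, -183.3, 88.4]
ee_rot: [-0.204, 0.979, -0.0, 0.0]
contact_force: [-0.3, -0.2, 0.2]
gripper_width: 0.0
grasp_force: 0.6
```

```bash
python3 -m handwheel '[[0,0,0.001,0,0,0,-1],[0,0,0.002,0,0,0,-1],[0,0,0.003,0,0,0,-1],[0,0,0.004,0,0,0,-1],[0,0,0.004,0,0,0,-1]]'; python3 -m handwheel '[[0,0,0.002,0,0,0,-1],[0,0,0.004,0,0,0,-1],[0,0,0.006,0,0,0,-1],[0,0,0.007,0,0,0,-1],[0,0,0.007,0,0,0,-1]]'
```

```text
clock: 3.4
position: [503.2, -183.3, 84.3]
ee_rot: [-0.204, 0.979, -0.0, 0.0]
contact_force: [0.6, 0.7, 1.9]
gripper_width: 0.1
grasp_force: 0.7
clock: 4.03
position: [503.2, -183.4, 77.6]
ee_rot: [-0.204, 0.979, -0.0, 0.0]
contact_force: [-0.6, 0.4, 4.3]
gripper_width: -0.2
grasp_force: 2.2
```

```bash
python3 -m handwheel '[[0,0,0.001,0,0,0,-1],[0,0,0.002,0,0,0,-1],[0,0,0.002,0,0,0,-1]]'; python3 -m handwheel '[[0,0,-0.01,0,0,0,-1],[0,0,-0.03,0,0,0,-1],[0,0,-0.04,0,0,0,-1],[0,0,-0.04,0,0,0,-1]]';python3 -c "
from h import *
s=read_state()
print(delta([522,-115,115],s),delta([557,18,115],s))"
```

```text
clock: 4.4
position: [503.3, -183.4, 75.9]
ee_rot: [-0.204, 0.979, -0.0, 0.0]
contact_force: [-0.9, 1.4, 7.3]
gripper_width: 0.1
grasp_force: 3.6
clock: 4.9
position: [503.2, -183.3, 115.7]
ee_rot: [-0.204, 0.979, -0.0, 0.001]
contact_force: [-0.4, -0.1, -0.6]
gripper_width: -0.0
grasp_force: 0.0
[-44.5  55.1   0.8] [-129.7  163.1    0.8]
```

The force rose at the spring rate, so the round knob is seated. Next is the square knob, passing above the pin at z≈145.

```bash
python3 -m handwheel '[[-0.015,0.019,-0.025,0,0,0,-1],[-0.045,0.056,-0.03,0,0,0,-1],[-0.075,0.094,-0.03,0,0,0,-1],[-0.105,0.132,-0.03,0,0,0,-1],[-0.125,0.157,-0.03,0,0,0,-1],[-0.13,0.163,-0.025,0,0,0,-1],[-0.13,0.163,-0.005,0,0,0,-1],[-0.13,0.163,0.015,0,0,0,-1],[-0.13,0.163,0.02,0,0,0,-1],[-0.13,0.163,0.02,0,0,0,-1]]'; python3 -m handwheel '[[0,0,0.002,0,0,0,-1],[0,0,0.004,0,0,0,-1],[0,0,0.006,0,0,0,-1],[0,0,0.008,0,0,0,-1],[0,0,0.01,0,0,0,-1],[0,0,0.012,0,0,0,-1],[0,0,0.012,0,0,0,-1]]'
```

```text
clock: 6.15
position: [556.9, 17.4, 94.9]
ee_rot: [-0.204, 0.979, -0.0, -0.001]
contact_force: [-0.7, 0.7, 0.2]
gripper_width: 0.2
grasp_force: 0.0
clock: 7.02
position: [557.3, 18.1, 83.2]
ee_rot: [-0.204, 0.979, -0.0, 0.0]
contact_force: [0.1, -0.0, 0.9]
gripper_width: 0.2
grasp_force: 0.6
```

```bash
python3 -m handwheel '[[0,0,0.002,0,0,0,-1],[0,0,0.004,0,0,0,-1],[0,0,0.006,0,0,0,-1],[0,0,0.006,0,0,0,-1]]'; python3 -m handwheel '[[0,0,0.001,0,0,0,-1],[0,0,0.002,0,0,0,-1],[0,0,0.002,0,0,0,-1]]'; python3 -m handwheel '[[0,0,-0.01,0,0,0,-1],[0,0,-0.03,0,0,0,-1],[0,0,-0.06,0,0,0,-1],[0,0,-0.075,0,0,0,-1],[0,0,-0.075,0,0,0,-1]]';python3 -c "
from h import *
s=read_state()
print(delta([522,-115,96],s))"
```

```text
clock: 7.52
position: [557.4, 18.1, 77.6]
ee_rot: [-0.204, 0.979, -0.0, 0.0]
contact_force: [-0.1, 0.4, 4.6]
gripper_width: -0.1
grasp_force: 2.2
clock: 7.9
position: [557.5, 18.0, 76.0]
ee_rot: [-0.204, 0.979, -0.0, 0.0]
contact_force: [-1.7, 0.9, 7.3]
gripper_width: 0.3
grasp_force: 3.6
clock: 8.52
position: [557.4, 18.2, 151.0]
ee_rot: [-0.204, 0.979, 0.0, 0.001]
contact_force: [0.7, -0.4, -0.1]
gripper_width: -0.3
grasp_force: 0.0
[  85.7 -108.    54.8]
```

Square is seated. Now the bar.

```bash
python3 -m handwheel '[[0.015,-0.019,0,0,0,0,-1],[0.04,-0.05,0,0,0,0,-1],[0.065,-0.082,0,0,0,0,-1],[0.082,-0.103,0,0,0,0,-1],[0.086,-0.108,0.005,0,0,0,-1],[0.086,-0.108,0.025,0,0,0,-1],[0.086,-0.108,0.045,0,0,0,-1],[0.086,-0.108,0.054,0,0,0,-1],[0.086,-0.108,0.054,0,0,0,-1]]'; python3 -m handwheel '[[0,0,0.002,0,0,0,-1],[0,0,0.004,0,0,0,-1],[0,0,0.006,0,0,0,-1],[0,0,0.008,0,0,0,-1],[0,0,0.01,0,0,0,-1],[0,0,0.012,0,0,0,-1],[0,0,0.014,0,0,0,-1],[0,0,0.014,0,0,0,-1]]'
```

```text
clock: 9.65
position: [521.0, -115.0, 95.3]
ee_rot: [-0.204, 0.979, 0.0, -0.001]
contact_force: [0.1, 0.1, 0.4]
gripper_width: 0.1
grasp_force: 0.0
clock: 10.65
position: [521.6, -115.3, 82.2]
ee_rot: [-0.204, 0.979, -0.0, 0.0]
contact_force: [0.5, 0.3, 1.4]
gripper_width: -0.1
grasp_force: 0.6
```

```bash
python3 -m handwheel '[[0,0,0.002,0,0,0,-1],[0,0,0.004,0,0,0,-1],[0,0,0.005,0,0,0,-1],[0,0,0.005,0,0,0,-1]]'; python3 -m handwheel '[[0,0,0.001,0,0,0,-1],[0,0,0.002,0,0,0,-1],[0,0,0.002,0,0,0,-1]]'; python3 -m handwheel '[[0,0,-0.01,0,0,0,-1],[0,0,-0.03,0,0,0,-1],[0,0,-0.06,0,0,0,-1],[0.025,0,-0.1,0,0,0,-1],[0.06,0,-0.135,0,0,0,-1],[0.08,0,-0.14,0,0,0,-1],[0.08,0,-0.14,0,0,0,-1]]'
python3 - <<'E'
from h import *
s=read_state();im,d=get_image("wrist")
cv2.imwrite("pics/w1.png",im)
E
```

```text
clock: 11.15
position: [521.6, -115.4, 77.6]
ee_rot: [-0.204, 0.979, -0.0, 0.0]
contact_force: [-0.7, 0.6, 4.0]
gripper_width: -0.2
grasp_force: 2.2
clock: 11.52
position: [521.7, -115.4, 75.9]
ee_rot: [-0.204, 0.979, -0.0, 0.0]
contact_force: [-1.1, 0.2, 6.9]
gripper_width: -0.1
grasp_force: 3.6
clock: 12.4
position: [446.7, -147.5, 215.2]
ee_rot: [-0.203, 0.979, 0.0, 0.0]
contact_force: [0.8, 0.6, -1.1]
gripper_width: -0.3
grasp_force: 0.0
```

View pics/w1.png

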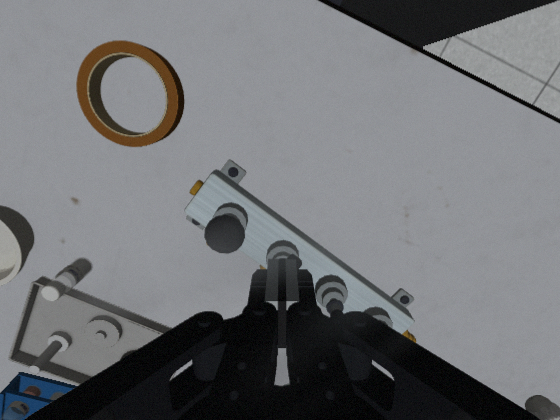

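The wrist view shows the round knob down at (225,232), the pin still tall at (333,300) and the other items in place. All three pushes ended at the stop force (about 7 N at z=76).

```bash
python3 -c "
from bench import *
print(job_done())"
```

```text
the job is handed in; nothing more can be done
None
```

I tapped the round, square and bar knobs fully down in that order, each confirmed by force at its stop (about 7 N), left the pin knob up and touched nothing else, and handed the job in at about 12.5 s; no verdict was returned.

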